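# Peg the rail and hold it in the press

## Task

In the joiner's jig, drive the proud dowel flush into the rail with the black-headed mallet (do not push it with the gripper), then stand the mallet back on the bench, off the jig, upright on its head as it stood before, and let go of it. Next flip the safety catch at the right of the press lever well over to the right, take the lever's cross bar and pull it towards the robot all the way to its stop, and finish while still holding it there. Leave everything else on the bench where it is.

Things in the scene. Friction and masses are not known exactly. Their poses are not given: they have to be found in the camera images.
- mallet: Mallet standing on one face of its head. Head: black rubber cylinder, 60 mm diameter, 90 mm tall, axis upright (local z). Wooden handle level along local -x, reaching 205 mm from the head's axis, centreline 48 mm above the lower face, 20 mm wide (y), 26 mm high. About 0.45 kg. Origin: centre of the lower (striking) face. Stands by itself when set down on it
- mallet_grip (a point): Point on the mallet's handle close to the head: 52 mm from the head's axis along local -x, 48 mm above the lower face; a good place to grip it from above, fingers closing across the handle
- jig: Fixed jig: plywood board 220 (x) by 420 (y) by 18 mm. Origin: centre of its underside; x points away from the robot, y left (turned by its yaw). On it a wooden rail 60 mm wide along jig y, centre line at jig x = -60 mm, y = -100 to 210 mm, its top 58 mm above the bench; press lever in the middle; steel catch post at y = -120 mm
- dowel_top (a point): Upright wooden dowel, 18 mm diameter, standing proud in the rail on the left (+y) of the press lever. Origin: centre of its top face, z up. Moves straight down with about 9 N of steady friction, stays where it is left; flush when its top is level with the rail's top, 58 mm above the bench
- dowel (a joint): How far the dowel has been driven, m: starts at 0 to 0.008, and 0.024 is the end stop, where it is flush with the rail's top; it stands proud by 0.024 minus this value
- catch (a joint): Angle of the safety catch, rad: 0 to 0.1 = on (its arm lies level in front of the lever's right side bar and blocks the lever), 1.35 = flipped, end stop. It turns about a level axis along jig x: its tab swings from upright over to jig -y (right), its arm swings up. Friction (0.06 N m) keeps it where it is left. Above 0.65 the lever is free
- catch_tab (a point): Centre of the top edge of the catch's upright steel tab, 75 mm above the catch's hinge. The tab is 22 mm wide (jig x) and 8 mm thick (jig y); 10 mm square arm at right angles to it from the hinge, 64 mm towards jig +y
- catch_hinge (a point): The catch's hinge axis (fixed): 125 mm above the bench, at jig x = 39 mm, y = -120 mm; axes of the jig
- press_lever (a joint): Angle of the press lever, rad: 0 = up at rest, leaning 0.2 rad away from the robot; grows as the bar is pulled towards the robot (jig -x) and down; 0.85 = fully pulled, end stop. A spring pulls it back to 0 when let go (about 3 N at the bar at first, 7 N fully pulled)
- press_bar (a point): The lever's black cross bar, 20 mm diameter, 128 mm long along jig y, joining two side bars (14 mm diameter, at 60 mm either side of its middle). Origin: middle of the bar, 150 mm from the lever's hinge; about 202 mm above the bench when up
- press_hinge (a point): The press lever's hinge axis (fixed), along jig y: 55 mm above the bench, at jig x = 40 mm, y = 0; axes of the jig
- glue: Bystander, leave it alone: white glue bottle with a red label, 72 mm diameter, 150 mm tall
- drill: Bystander, leave it alone: blue and black cordless driver standing on its battery, about 205 mm tall
- hammer: Bystander, leave it alone: steel-headed hammer lying flat on the bench (not the tool for this job)
- offcut: Bystander, leave it alone: wooden offcut 100 x 45 x 32 mm
- wax_tin: Bystander, leave it alone: flat steel tin, 54 mm diameter, 28 mm tall, standing on the jig's board
- tape: Bystander, leave it alone: yellow tape measure 68 x 34 x 62 mm

How it is judged:
By the outcome, as a careful person would: the job done as asked, in the order asked, and still so for the second after the job is handed in, while the arm keeps its last pose, push and grip.
It also fails if it takes over 59 s, if anything falls off the work surface, if the arm or the gripper's body presses on something with over 40 N, if the wrist force passes 120 N, or if a joint passes its speed limit or range.

## Robot

A 7-joint arm with a two-finger parallel gripper is mounted at the origin on the work surface. World frame = base frame: x ahead of the robot, y to its left, z up, the work surface at z = 0. Lengths are in mm, angles in rad, forces in N, time in s.
With the tool pointing down it reaches from about 400 to 875 mm from the base axis. Payload 4.4 kg.
Tool frame: the origin (TCP) lies at the very end of the fingers, on their centre line; the grasp point (between the pads) lies 19 mm behind it; y points along the fingers, z is the direction in which the jaws open and shut, and the axes are right-handed (so a half turn about y gives the same grasp; the last joint's range is limited). The gripper opens to 85 mm and grips with 20 to 120 N. Pads are 22 mm wide; open, the fingers measure 114 mm over their backs; the gripper's body (76 mm by 85 mm) begins 54 mm behind the grasp point. The pads swing forward as they close: fully open they stand 13 mm farther back than shut.
Start: joints at [1.121, 0.628, 0.038, 1.517, -0.027, 0.996, -0.02], TCP at [243.418, -602.715, 231.313] pointing down, gripper open.
Joint ranges: [-3.06, 3.06], [-0.37, 2.12], [-1.25, 1.32], [0.18, 2.47], [-1.1, 4.24], [0.23, 1.98], [-2.94, 2.94]. Speed limits (rad/s): [2.57, 2.57, 3.14, 3.14, 3.14, 3.14, 3.14].

## Interface

Orientations are given as [roll, pitch, yaw] about the fixed x, y, z axes, in that order (R = Rz(yaw) Ry(pitch) Rx(roll)).
In Python, from cell import * gives the robot as it stands.
- The arm moves only by the tool apply_moves, never from a script. Its argument "targets" is a list of rows, each a list of 6 numbers: the shift along the tool's x, y, z in units of 40 mm (1.0 is 40 mm), then the turn, a rotation vector about the tool's x, y, z in units of 8 degrees (1.0 is 8 degrees). A call has 1 to 12 rows; each row shifts and turns the commanded pose from where the row before left it, along the tool's axes as they then stand; what a row does not reach is not made up. A row lasts 1/8 s, in which the tool goes at most 62.5 mm and 10.7 degrees, less where a joint would pass 70% of its speed; a pose out of reach is approached as far as the arm can. A call is refused whole if a number of a shift passes 1 or a number of a turn 1, either way. A call with a gripper value outside its range is refused whole. "jaw" is the gripper command: -1 is shut, 1 is fully open, values between are in proportion, set as the call begins (left out, the last holds). The fingers move at their own pace and stop on an object; the grip force is fixed at half the most. Time passes only in rows, so rows that do not move let the fingers close. It gives the time, the measured TCP pose, the force and the opening at its end, in the units of the state.
- read_state(): the state, without advancing time (a new reading comes with each control period).
- get_image(name): name is "side" or "top"; returns the picture (480x640x3 uint8, red, green, blue); there is no depth.
- calibration(name): a dict with "fx", "fy", "cx", "cy" (pixels), "world_from_camera" (4x4, takes a point from camera to world coordinates). Camera axes: x right, y down, z forward; pixel columns grow to the right and rows downward; lengths in mm; the calibration is good to about 2 mm. A picture is of the moment at which its call begins. calibration takes no time and is no camera call.
- finish_job(): hands the job in, once; it reports no verdict.
The state is a dict: "clock": time; "qpos": joint angles; "qd": joint speeds; "tau": joint torques, N m; "eef_pos": TCP position; "tool_rot": TCP orientation; "force": force on the tool from outside, world axes, zero at the start; "torque": the same for the moment, N m; "width": finger opening in mm.
Only numpy, scipy, OpenCV 4.12 (cv2) and the standard library are available. Lean on these libraries where they do the work, as an engineer would, in place of code of your own. Each camera call takes 0.05 s, during which the arm holds its last target. There are 200 camera calls.

## Working session

There is one attempt and no reset: what is moved stays moved. The work goes in short steps, Python scripts to look and compute and a tool call to move; the robot and the scene stay as the last step left them, time stands still between calls to the robot, and variables do not carry over. Pictures are saved under pics/ and viewed, about 8 in all and at most 12, crops included, and the job is handed in when it is done.

Besides the shell and the picture viewer there is one more tool, called by a JSON object that holds its "method" and its "body". apply_moves: Moves the arm, as the interface text tells. Its arguments: {"type":"object","properties":{"targets":{"type":"array"},"jaw":{"type":"number"}},"required":["targets"]}

```bash
mkdir -p pics; ls
python3 - <<'E'
from cell import *
import cv2,numpy as np
for n in("side","top"):
    im=get_image(n); cv2.imwrite(f"pics/{n}0.png",im[:,:,::-1]); c=calibration(n)
    print(n,c["fx"],c["fy"],c["cx"],c["cy"]); print(np.round(c["world_from_camera"],3))
s=read_state(); print(s["eef_pos"],s["tool_rot"],s["clock"],s["width"],s["force"])
E
```

```text
pics
side 539.842870852635 539.842870852635 318.08440037691577 236.2731459469459
[[-9.95000e-01 -6.30000e-02  7.90000e-02  3.91994e+02]
 [-1.01000e-01  6.08000e-01 -7.87000e-01  9.84870e+02]
 [ 2.00000e-03 -7.91000e-01 -6.12000e-01  9.13824e+02]
 [ 0.00000e+00  0.00000e+00  0.00000e+00  1.00000e+00]]
top 473.18861942183776 473.18861942183776 325.05408329834324 237.33492925497075
[[-2.900000e-02 -9.910000e-01  1.270000e-01  3.674520e+02]
 [-9.990000e-01  3.100000e-02  1.500000e-02 -4.233000e+00]
 [-1.900000e-02 -1.260000e-01 -9.920000e-01  1.246781e+03]
 [ 0.000000e+00  0.000000e+00  0.000000e+00  1.000000e+00]]
[ 243.21129807 -602.16848226  230.4641101 ] [-1.57254729e+00  4.08454937e-06 -2.75779144e+00] 0.1 85.4429150091113 [-0.39221795 -0.15842635 -0.39309774]
```

View pics/side0.png

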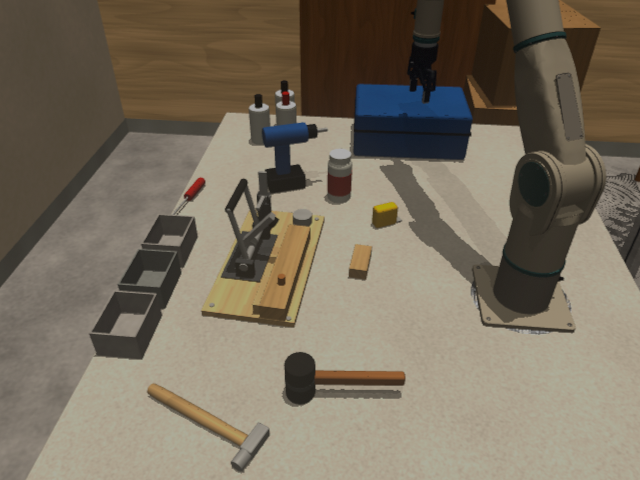

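View pics/top0.png

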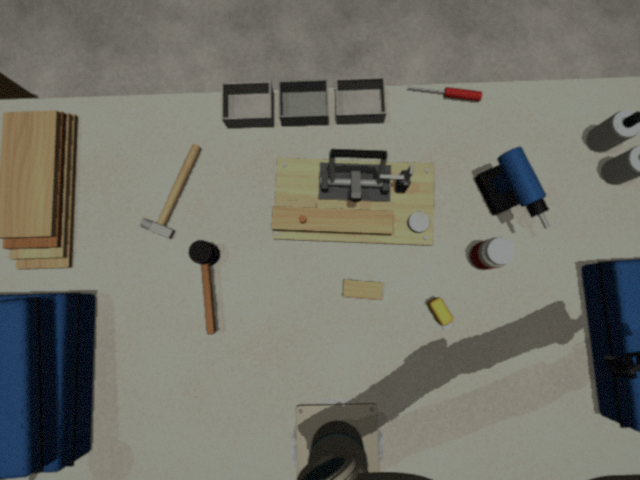

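The side view shows the mallet head at about (300,378) with its handle to the right, the dowel at (281,280) and the lever bar at (236,196). In the top view the mallet head is at (204,253), the handle end at (211,332), the dowel at (303,219), the bar at (358,153) and the catch at about (405,178).

```bash
cat > h.py <<'E'
import cv2,numpy as np
from cell import *
from scipy.spatial.transform import Rotation as R
def ray(n,u,v):
    c=calibration(n);T=np.array(c["world_from_camera"])
    d=T[:3,:3]@np.array([(u-c["cx"])/c["fx"],(v-c["cy"])/c["fy"],1]);return T[:3,3],d/np.linalg.norm(d)
def plane(n,u,v,z):
    o,d=ray(n,u,v);return o+d*(z-o[2])/d[2]
def tri(p,q):
    (o1,d1),(o2,d2)=ray("top",*p),ray("side",*q)
    t=np.linalg.lstsq(np.c_[d1,-d2],o2-o1,rcond=None)[0]
    a,b=o1+d1*t[0],o2+d2*t[1];return (a+b)/2,np.linalg.norm(a-b)
def proj(n,p):
    c=calibration(n);T=np.linalg.inv(c["world_from_camera"]);q=T[:3,:3]@p+T[:3,3]
    return np.array([c["fx"]*q[0]/q[2]+c["cx"],c["fy"]*q[1]/q[2]+c["cy"]])
def crop(n,x0,y0,x1,y1,k,f,im=None):
    im=get_image(n) if im is None else im
    cv2.imwrite(f,cv2.resize(im[y0:y1,x0:x1,::-1],None,fx=k,fy=k,interpolation=cv2.INTER_CUBIC))
def blob(mask,roi):
    m=np.zeros_like(mask,np.uint8);x0,y0,x1,y1=roi;m[y0:y1,x0:x1]=mask[y0:y1,x0:x1]
    n,l,s,c=cv2.connectedComponentsWithStats(m);i=1+np.argmax(s[1:,4]);return l==i,s[i],c[i]
E
python3 - <<'E'
from h import *
t=cv2.imread("pics/top0.png")[:,:,::-1].copy();s=cv2.imread("pics/side0.png")[:,:,::-1].copy()
ht=cv2.cvtColor(t,cv2.COLOR_RGB2HSV);hs=cv2.cvtColor(s,cv2.COLOR_RGB2HSV)
# mallet
m,st,c=blob((ht[:,:,2]<70),(180,230,230,280));print("head top",st,c)
wood=(ht[:,:,1]>110)&(ht[:,:,2]>50)
m,st,c=blob(wood,(190,255,230,345));p=np.argwhere(m)[:,::-1].astype(np.float32);r=cv2.minAreaRect(p);print("handle",st,c,r)
l=cv2.fitLine(p,cv2.DIST_L2,0,.01,.01).ravel();print(l)
a=plane("top",l[2]-30*l[0],l[3]-30*l[1],61);b=plane("top",l[2]+30*l[0],l[3]+30*l[1],61);print("handle line",a,b)
# head outline in side
m,st,c=blob((hs[:,:,2]<60),(275,345,320,410));print("head side",st,c)
# tan board in top
b=(ht[:,:,1]>70)&(ht[:,:,2]>110)
m,st,c=blob(b,(262,140,450,255));h=cv2.convexHull(np.argwhere(m)[:,::-1].astype(np.int32))
q=cv2.approxPolyDP(h,6,True)[:,0];print(q,[np.round(plane("top",*x,18)) for x in q])
A=cv2.resize(t[140:255,262:446],None,fx=4,fy=4,interpolation=cv2.INTER_CUBIC)
cv2.imwrite("pics/a.png",A[:,:,::-1])
crop("side",200,165,335,325,3.7,"pics/b.png",s)
E
```

```text
head top [189 241  31  39 628] [204.37101911 253.61305732]
handle [202 263  13  71 521] [207.99616123 298.34932821] ((208.1241455078125, 297.98968505859375), (70.25648498535156, 7.723230361938477), 85.2363510131836)
[8.5317075e-02 9.9635386e-01 2.0799615e+02 2.9834933e+02]
handle line [449.70155464 317.02107047  61.        ] [301.18005421 303.81761721  61.        ]
head side [ 285  352   34   52 1370] [299.7080292  377.70218978]
[[432 205]
 [390 237]
 [272 228]
 [277 191]] [array([ 602., -269.,   18.]), array([ 520., -155.,   18.]), array([554., 153.,  18.]), array([653., 138.,  18.])]
```

View pics/a.png

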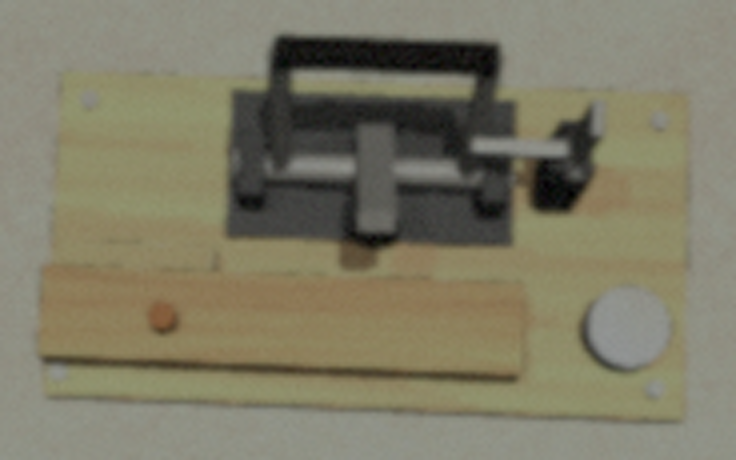

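View pics/b.png

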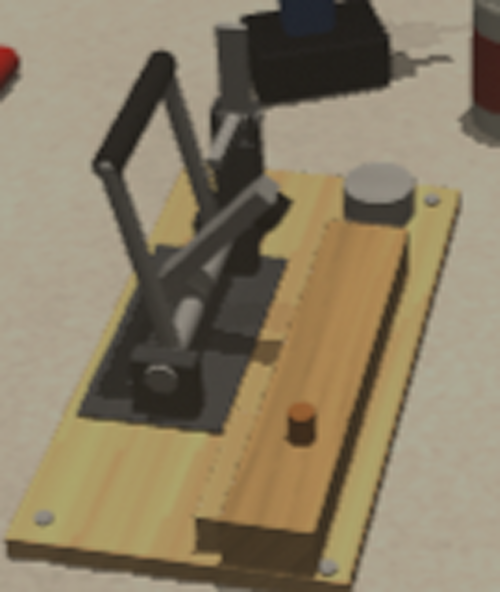

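```bash
cat >> h.py <<'E'
A=lambda x,y:(262+x/4-.4,140+y/4-.4)
B=lambda x,y:(200+x/3.7-.4,165+y/3.7-.4)
E
python3 - <<'E'
from h import *
np.set_printoptions(suppress=True,precision=1)
cs=np.array([plane("top",*A(*p),18) for p in((60,72),(690,93),(686,420),(45,396))]);print(cs)
o=cs.mean(0);y=(cs[0]+cs[3]-cs[1]-cs[2])/2;x=(cs[0]+cs[1]-cs[2]-cs[3])/2
print("c",o,"len",np.linalg.norm(x),np.linalg.norm(y),"yaw",np.arctan2(-y[0],y[1]),np.arctan2(x[1],x[0]))
yw=np.arctan2(-y[0],y[1]);Rz=R.from_euler('z',yw);W=lambda p:Rz.apply(p)+[o[0],o[1],0]
for n,p,q in(("dowel",(162,314),(302,410)),("bar",(388,55),(131,112)),("tab",(597,105),(229,27)),("barL",(280,52),(103,163)),("barR",(497,58),(158,61))):
    P,e=tri(A(*p),B(*q));print(n,P,"err",e,"jig",Rz.inv().apply(P-[o[0],o[1],0]))
print("bar pred",W([40+150*np.sin(.2),0,55+150*np.cos(.2)]),"tab pred",W([39,-120,200]),"dowel rail", W([-60,100,75]))
# mallet: head centre
print("head top px z90",plane("top",203.5,252,90), "side", plane("side",300,363,90))
P,e=tri((204.3,253.6),(299.7,377.7));print(P,e)
s0=[proj("side",np.array([446+dx,317,z])) for dx,z in((0,90),(0,0))];print(s0)
E
```

```text
[[ 744.2  138.    18. ]
 [ 715.3 -281.4   18. ]
 [ 496.8 -266.2   18. ]
 [ 525.7  151.3   18. ]]
c [620.5 -64.6  18. ] len 218.94758848290743 419.42273381752966 yaw -0.06890673469207709 -0.06542133564620596
dowel [567.8  69.3  81.8] err 2.086094066677756 jig [-61.8 130.   81.8]
bar [694.2 -70.1 202.8] err 6.141011766528755 jig [ 73.9  -0.4 202.8]
tab [ 656.9 -187.6  200. ] err 3.3151821032893394 jig [  44.7 -120.2  200. ]
barL [697.7  -8.7 204.8] err 6.496375564234609 jig [ 73.2  61.1 204.8]
barR [ 689.9 -131.7  203.5] err 5.772805445945611 jig [ 73.9 -62.2 203.5]
bar pred [690.1 -69.4 202. ] tab pred [ 651.1 -187.   200. ] dowel rail [567.5  39.3  75. ]
head top px z90 [488.5 314.1  90. ] side [492.6 322.4  90. ]
[491.3 324.   47. ] 5.048877413451651
[array([324.5, 362.7]), array([324.1, 391.7])]
```

```bash
cat >> h.py <<'E'
np.set_printoptions(suppress=True,precision=2)
def plan(goal,rpy,n,polar=False,start=None):
    """rows from the present pose to goal/rpy in n rows, in tool axes and move units"""
    s=read_state();p0,R0=start or (np.array(s["eef_pos"]),R.from_euler('xyz',s["tool_rot"]))
    goal=np.array(goal,float);R1=R.from_euler('xyz',rpy);rows=[];p,q=p0,R0
    rv=(R0.inv()*R1).as_rotvec()
    for i in range(1,n+1):
        f=i/n
        if polar:
            a=lambda v:(np.hypot(v[0],v[1]),np.arctan2(v[1],v[0]),v[2])
            r,t,z=(1-f)*np.array(a(p0))+f*np.array(a(goal));g=np.array([r*np.cos(t),r*np.sin(t),z])
        else: g=p0+(goal-p0)*f
        Rg=R0*R.from_rotvec(rv*f)
        row=np.round(np.r_[q.inv().apply(g-p)/40,np.degrees((q.inv()*Rg).as_rotvec())/8],2)
        p=p+q.apply(row[:3]*40);q=q*R.from_rotvec(np.radians(row[3:]*8));rows.append((row+0).tolist())
    for k in range(0,n,12):print(rows[k:k+12])
    print("max",np.abs(rows).max(0),"end",p,q.as_euler('xyz'))
    return p,q
D=lambda yaw:[-np.pi/2,0,yaw]
E
python3 - <<'E'
from h import *
a=plan([426,-250,240],D(-1.35),12,True)
plan([438,316,140],D(0.089),14,True,start=a)
E
```

```text
[[-0.87, -0.02, -0.35, 0.0, -0.84, 0.0], [-0.87, -0.02, -0.29, 0.0, -0.84, 0.0], [-0.87, -0.02, -0.24, 0.0, -0.84, 0.0], [-0.87, -0.02, -0.19, 0.0, -0.84, 0.0], [-0.86, -0.02, -0.14, 0.0, -0.84, 0.0], [-0.85, -0.01, -0.08, 0.0, -0.84, -0.01], [-0.84, -0.02, -0.04, 0.0, -0.84, 0.0], [-0.82, -0.02, 0.0, 0.01, -0.84, 0.0], [-0.8, -0.02, 0.05, 0.0, -0.84, 0.0], [-0.79, -0.02, 0.09, 0.0, -0.84, 0.0], [-0.76, -0.02, 0.12, 0.0, -0.84, 0.0], [-0.74, -0.02, 0.17, 0.0, -0.84, 0.0]]
max [0.87 0.02 0.35 0.01 0.84 0.01] end [ 426.07 -249.86  239.84] [-1.57  0.   -1.35]
[[-0.72, 0.18, 0.73, 0.0, -0.74, 0.0], [-0.71, 0.18, 0.75, 0.0, -0.73, 0.0], [-0.71, 0.17, 0.76, 0.0, -0.74, 0.0], [-0.69, 0.18, 0.79, 0.0, -0.74, 0.0], [-0.68, 0.18, 0.8, 0.0, -0.73, 0.0], [-0.66, 0.18, 0.82, 0.0, -0.74, 0.0], [-0.66, 0.18, 0.84, 0.0, -0.73, 0.0], [-0.64, 0.18, 0.86, 0.0, -0.74, 0.0], [-0.63, 0.17, 0.88, 0.0, -0.74, 0.0], [-0.62, 0.18, 0.9, 0.0, -0.73, 0.0], [-0.6, 0.18, 0.91, 0.0, -0.74, 0.0], [-0.59, 0.18, 0.93, 0.0, -0.74, 0.0]]
[[-0.57, 0.18, 0.95, 0.0, -0.73, 0.0], [-0.56, 0.18, 0.96, 0.0, -0.74, 0.0]]
max [0.72 0.18 0.96 0.   0.74 0.  ] end [437.82 316.03 139.85] [-1.57  0.    0.09]
```

{"method": "apply_moves", "body": {"targets": [[-0.87,-0.02,-0.35,0,-0.84,0],[-0.87,-0.02,-0.29,0,-0.84,0],[-0.87,-0.02,-0.24,0,-0.84,0],[-0.87,-0.02,-0.19,0,-0.84,0],[-0.86,-0.02,-0.14,0,-0.84,0],[-0.85,-0.02,-0.08,0,-0.84,0],[-0.84,-0.02,-0.04,0,-0.84,0],[-0.82,-0.02,0,0,-0.84,0],[-0.8,-0.02,0.05,0,-0.84,0],[-0.79,-0.02,0.09,0,-0.84,0],[-0.76,-0.02,0.12,0,-0.84,0],[-0.74,-0.02,0.17,0,-0.84,0]], "jaw": 1}}

```text
clock: 1.6
eef_pos: [426.2, -249.3, 240.7]
tool_rot: [-1.571, 0.0, -1.346]
force: [0.2, 0.3, 0.6]
width: 85.3
```

{"method": "apply_moves", "body": {"targets": [[-0.72,0.18,0.73,0,-0.74,0],[-0.71,0.18,0.75,0,-0.74,0],[-0.71,0.18,0.76,0,-0.74,0],[-0.69,0.18,0.79,0,-0.74,0],[-0.68,0.18,0.8,0,-0.74,0],[-0.66,0.18,0.82,0,-0.74,0],[-0.66,0.18,0.84,0,-0.74,0],[-0.64,0.18,0.86,0,-0.74,0],[-0.63,0.18,0.88,0,-0.74,0],[-0.62,0.18,0.9,0,-0.74,0],[-0.6,0.18,0.91,0,-0.74,0],[-0.59,0.18,0.93,0,-0.74,0]]}}

```text
clock: 3.1
eef_pos: [476.4, 237.4, 154.0]
tool_rot: [-1.571, 0.0, -0.108]
force: [-0.4, 0.4, -0.6]
width: 85.4
```

Run:
```python
from h import *
s=read_state();print(s["eef_pos"],s["tool_rot"],s["qpos"],s["clock"])
plan([440,316,110],D(0.089),4)
```

```text
[476.42 237.38 154.  ] [-1.57  0.   -0.11] [-0.1   0.64 -0.64  1.91  0.54  0.77  0.42] 3.1
[[-0.28, 0.27, 0.46, 0.0, -0.35, 0.0], [-0.26, 0.28, 0.48, 0.0, -0.35, 0.0], [-0.23, 0.27, 0.49, 0.0, -0.36, 0.0], [-0.21, 0.28, 0.5, 0.0, -0.35, 0.0]]
max [0.28 0.28 0.5  0.   0.36 0.  ] end [439.8  315.98 110.  ] [-1.57  0.    0.09]
```

{"method": "apply_moves", "body": {"targets": [[-0.28,0.27,0.46,0,-0.35,0],[-0.26,0.28,0.48,0,-0.35,0],[-0.23,0.27,0.49,0,-0.36,0],[-0.21,0.28,0.5,0,-0.35,0],[0,0,0,0,0,0]]}}

```text
clock: 3.72
eef_pos: [438.9, 316.1, 109.8]
tool_rot: [-1.571, 0.002, 0.089]
force: [0.5, -0.3, 0.1]
width: 85.7
```

Run:
```python
from h import *
print(read_state()["eef_pos"],read_state()["tool_rot"])
crop("side",220,250,420,430,3.5,"pics/c.png")
plan([440,316,28],D(0.089),5)
```

```text
[438.87 316.12 109.82] [-1.57  0.    0.09]
[[0.0, 0.41, 0.01, 0.0, 0.0, 0.0], [0.0, 0.41, 0.0, 0.0, -0.01, 0.0], [0.0, 0.41, 0.01, 0.0, 0.0, 0.0], [0.01, 0.41, 0.01, 0.01, 0.0, -0.01], [0.0, 0.41, 0.0, 0.0, -0.01, 0.0]]
max [0.01 0.41 0.01 0.01 0.01 0.01] end [440.15 315.95  28.14] [-1.57 -0.    0.09]
```

View pics/c.png

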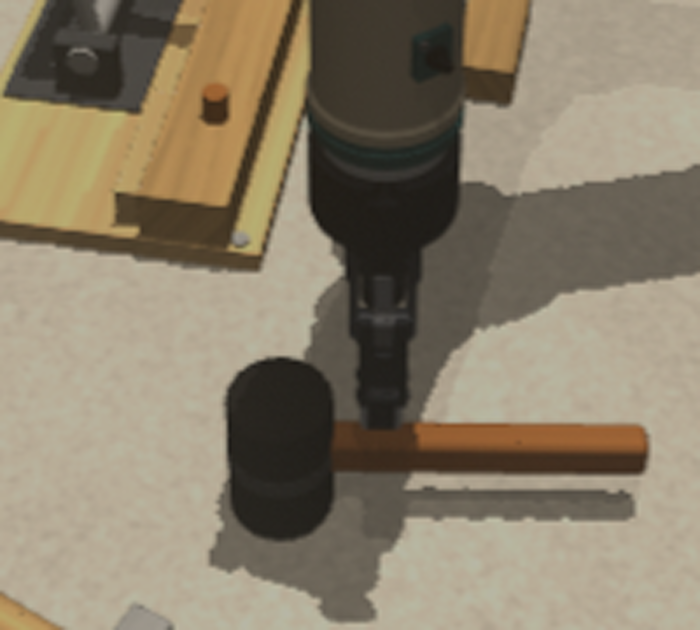

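The fingers stand over the handle next to the head, tips at about (382,420) in the crop and handle at row 445. I'll go down and grip.

{"method": "apply_moves", "body": {"targets": [[0,0.41,0,0,0,0],[0,0.41,0,0,0,0],[0,0.41,0,0,0,0],[0,0.41,0,0,0,0],[0,0.41,0,0,0,0],[0,0,0,0,0,0]]}}

```text
clock: 4.53
eef_pos: [439.5, 314.4, 27.0]
tool_rot: [-1.572, 0.002, 0.087]
force: [-1.1, 0.2, 0.1]
width: 85.4
```

{"method": "apply_moves", "body": {"targets": [[0,0,0,0,0,0],[0,0,0,0,0,0],[0,0,0,0,0,0],[0,0,0,0,0,0],[0,0,0,0,0,0],[0,0,0,0,0,0],[0,0,0,0,0,0]], "jaw": -1}}

```text
clock: 5.4
eef_pos: [440.4, 316.0, 29.1]
tool_rot: [-1.569, -0.001, 0.087]
force: [-1.5, 0.8, 5.7]
width: 19.0
```

{"method": "apply_moves", "body": {"targets": [[0,-0.2,0,0,0,0],[0,-0.4,0,0,0,0],[0,-0.6,0,0,0,0],[0,-0.8,0,0,0,0],[0,-0.8,0,0,0,0],[0,-0.4,0,0,0,0],[0,0,0,0,0,0]]}}

```text
clock: 6.28
eef_pos: [440.8, 314.9, 157.4]
tool_rot: [-1.57, -0.002, 0.086]
force: [0.2, 0.0, -7.1]
width: 19.4
```

Run:
```python
from h import *
s=read_state();print(s["eef_pos"],s["tool_rot"],s["force"],s["torque"],s["qpos"])
plan([530,66,153],D(0.087),10)
crop("side",220,150,420,430,2.1,"pics/d.png")
```

```text
[440.81 314.88 157.36] [-1.57 -0.    0.09] [ 0.16  0.04 -7.11] [-0.01  0.28 -0.03] [-0.23  0.66 -0.69  1.89  0.57  0.8   0.43]
[[0.17, 0.01, -0.64, 0.0, 0.0, 0.0], [0.17, 0.01, -0.64, 0.0, 0.0, 0.0], [0.17, 0.01, -0.64, 0.0, 0.0, 0.0], [0.17, 0.01, -0.64, 0.0, 0.0, 0.0], [0.16, 0.01, -0.63, 0.0, 0.0, 0.01], [0.17, 0.01, -0.64, 0.0, -0.01, 0.0], [0.17, 0.02, -0.64, 0.0, 0.0, 0.0], [0.17, 0.01, -0.64, 0.0, 0.0, 0.0], [0.17, 0.01, -0.64, 0.0, 0.0, 0.0], [0.17, 0.01, -0.64, 0.0, 0.0, 0.0]]
max [0.17 0.02 0.64 0.   0.01 0.01] end [530.18  66.05 152.89] [-1.57 -0.    0.09]
```

View pics/d.png

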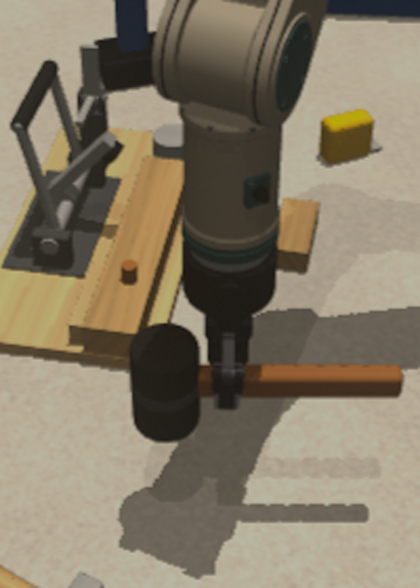

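The mallet hangs level in the grip, head at about (165,380) in the crop. Next I'll carry it over the dowel.

{"method": "apply_moves", "body": {"targets": [[0.17,0.01,-0.4,0,0,0],[0.17,0.01,-0.64,0,0,0],[0.17,0.01,-0.7,0,0,0],[0.17,0.01,-0.7,0,0,0],[0.17,0.01,-0.7,0,0,0],[0.17,0.01,-0.7,0,0,0],[0.17,0.01,-0.7,0,0,0],[0.17,0.01,-0.7,0,0,0],[0.17,0.01,-0.64,0,0,0],[0.17,0.01,-0.5,0,0,0],[0,0,0,0,0,0]]}}

```text
clock: 7.7
eef_pos: [529.9, 62.5, 150.9]
tool_rot: [-1.573, 0.003, 0.081]
force: [0.5, -0.5, -6.7]
width: 19.1
```

Run:
```python
from h import *
s=read_state();print(s["eef_pos"],s["tool_rot"],s["force"],s["torque"])
a,b=get_image("top")[150:260,240:400,::-1],get_image("side")[180:350,200:400,::-1]
a=cv2.resize(a,None,fx=4,fy=4);b=cv2.resize(b,None,fx=2.6,fy=2.6);h=max(a.shape[0],b.shape[0])
f=.66
o=np.zeros((h,a.shape[1]+b.shape[1],3),np.uint8);o[:a.shape[0],:a.shape[1]]=a;o[:b.shape[0],a.shape[1]:]=b
cv2.imwrite("pics/e.png",cv2.resize(o,None,fx=f,fy=f))
```

```text
[529.86  62.47 150.92] [-1.57  0.    0.08] [ 0.48 -0.54 -6.71] [-0.04  0.22 -0.02]
```

View pics/e.png

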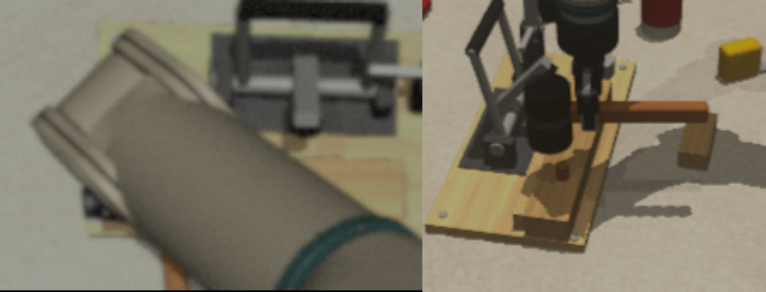

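The head hangs above the dowel (head at (548,112), dowel at (561,170) in the montage). I'll lower it and watch the force.

{"method": "apply_moves", "body": {"targets": [[0,0.3,0.06,0,0,0],[0,0.4,0,0,0,0],[0,0.3,0,0,0,0],[0,0,0,0,0,0]]}}

```text
clock: 8.3
eef_pos: [529.1, 69.2, 111.2]
tool_rot: [-1.571, 0.002, 0.087]
force: [-0.0, -0.7, -5.4]
width: 18.9
```

{"method": "apply_moves", "body": {"targets": [[0,0.15,0,0,0,0],[0,0.15,0,0,0,0],[0,0,0,0,0,0]]}}

```text
clock: 8.68
eef_pos: [530.2, 69.3, 100.6]
tool_rot: [-1.57, -0.001, 0.087]
force: [-1.2, 0.5, -1.4]
width: 19.4
```

{"method": "apply_moves", "body": {"targets": [[0,0.1,0,0,0,0],[0,0.1,0,0,0,0],[0,0,0,0,0,0]]}}

```text
clock: 9.05
eef_pos: [530.2, 69.3, 92.3]
tool_rot: [-1.57, -0.001, 0.087]
force: [-1.7, 1.0, -0.4]
width: 19.8
```

{"method": "apply_moves", "body": {"targets": [[0,0.08,0,0,0,0],[0,0.06,0,0,0,0],[0,0,0,0,0,0]]}}

```text
clock: 9.43
eef_pos: [530.1, 69.3, 87.2]
tool_rot: [-1.571, -0.001, 0.087]
force: [-2.9, 1.7, 6.0]
width: 19.1
```

{"method": "apply_moves", "body": {"targets": [[0,0.08,0,0,0,0],[0,0,0,0,0,0]]}}

```text
clock: 9.68
eef_pos: [529.9, 69.5, 86.8]
tool_rot: [-1.573, -0.002, 0.087]
force: [-11.1, -1.7, 32.9]
width: 19.4
```

{"method": "apply_moves", "body": {"targets": [[0,-0.1,0,0,0,0],[0,-0.4,0,0,0,0],[0,-0.8,0,0,0,0],[0,-0.6,0,0,0,0],[0,0,0,0,0,0]]}}

```text
clock: 10.3
eef_pos: [531.2, 68.8, 161.0]
tool_rot: [-1.571, -0.003, 0.085]
force: [-0.3, 0.5, -6.7]
width: 19.3
```

Run:
```python
from h import *
s=read_state();print(s["eef_pos"],s["tool_rot"],s["force"],s["torque"])
crop("side",220,180,400,320,4,"pics/f.png")
plan([441,315.5,140],D(0.087),9)
```

```text
[531.16  68.83 161.01] [-1.57 -0.    0.09] [-0.25  0.45 -6.65] [-0.03  0.17  0.  ]
[[-0.19, 0.05, 0.71, 0.0, 0.0, 0.0], [-0.19, 0.06, 0.7, 0.0, 0.0, 0.0], [-0.18, 0.05, 0.71, 0.0, 0.0, 0.0], [-0.19, 0.06, 0.7, 0.0, -0.01, 0.0], [-0.19, 0.05, 0.71, 0.0, 0.0, 0.0], [-0.19, 0.06, 0.7, 0.0, 0.0, 0.0], [-0.18, 0.05, 0.71, 0.0, 0.0, 0.0], [-0.19, 0.06, 0.7, 0.0, 0.0, 0.0], [-0.19, 0.05, 0.71, 0.0, 0.0, 0.0]]
max [0.19 0.06 0.71 0.   0.01 0.  ] end [440.93 315.64 140.03] [-1.57 -0.    0.09]
```

View pics/f.png

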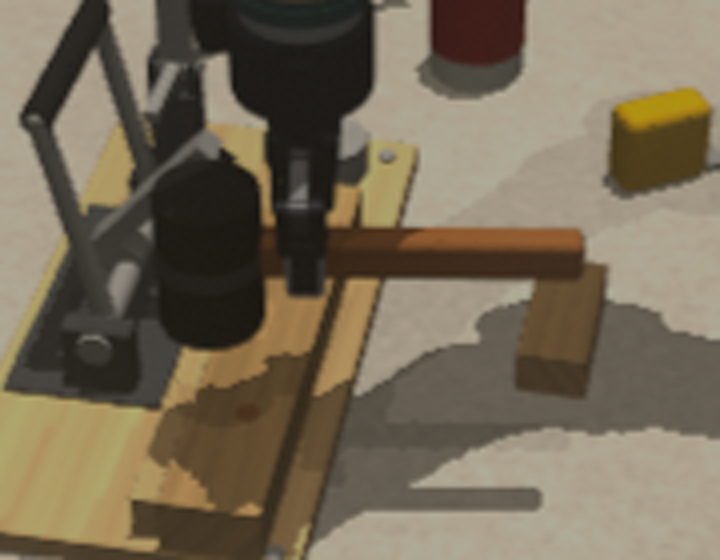

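The dowel now shows only as a flat disc at (248,411) with no wall visible, so it is flush. The mallet is still level. I'll take it back to its original spot.

{"method": "apply_moves", "body": {"targets": [[-0.19,0.03,0.4,0,0,0],[-0.19,0.03,0.7,0,0,0],[-0.19,0.03,0.8,0,0,0],[-0.19,0.03,0.8,0,0,0],[-0.19,0.03,0.8,0,0,0],[-0.19,0.1,0.8,0,0,0],[-0.18,0.1,0.8,0,0,0],[-0.19,0.1,0.8,0,0,0],[-0.18,0.05,0.45,0,0,0],[0,0,0,0,0,0]]}}

```text
clock: 11.6
eef_pos: [437.7, 318.5, 138.7]
tool_rot: [-1.57, 0.003, 0.091]
force: [0.1, -0.8, -4.9]
width: 19.2
```

{"method": "apply_moves", "body": {"targets": [[0,0.5,0,0,0,0],[0,0.8,0,0,0,0],[0,0.7,0,0,0,0],[0,0.2,0,0,0,0],[0,0,0,0,0,0]]}}

```text
clock: 12.22
eef_pos: [440.5, 315.8, 51.4]
tool_rot: [-1.572, 0.001, 0.086]
force: [-0.2, -0.2, -5.7]
width: 19.3
```

Face at about 22 mm; lower gently.

{"method": "apply_moves", "body": {"targets": [[0,0.25,0,0,0,0],[0,0.2,0,0,0,0],[0,0,0,0,0,0]]}}

```text
clock: 12.6
eef_pos: [440.4, 315.8, 33.3]
tool_rot: [-1.572, 0.001, 0.086]
force: [-0.2, -0.2, -5.5]
width: 19.4
```

{"method": "apply_moves", "body": {"targets": [[0,0.05,0,0,0,0],[0,0.03,0,0,0,0],[0,0,0,0,0,0]]}}

```text
clock: 12.98
eef_pos: [440.7, 316.2, 30.6]
tool_rot: [-1.571, -0.0, 0.086]
force: [0.5, -0.6, -6.0]
width: 19.3
```

{"method": "apply_moves", "body": {"targets": [[0,0.04,0,0,0,0],[0,0.02,0,0,0,0],[0,0,0,0,0,0]]}}

```text
clock: 13.35
eef_pos: [440.6, 316.3, 29.1]
tool_rot: [-1.571, -0.001, 0.087]
force: [-2.2, -1.3, 4.0]
width: 19.3
```

Touching. Release slowly.

{"method": "apply_moves", "body": {"targets": [[0,0,0,0,0,0],[0,0,0,0,0,0],[0,0,0,0,0,0]], "jaw": 0}}

```text
clock: 13.72
eef_pos: [440.9, 316.4, 28.2]
tool_rot: [-1.57, -0.0, 0.086]
force: [-1.0, -0.4, -0.7]
width: 42.8
```

{"method": "apply_moves", "body": {"targets": [[0,0,0,0,0,0],[0,0,0,0,0,0],[0,-0.5,0,0,0,0],[0,-0.8,0,0,0,0],[0,-1,0,0,0,0],[0,-1,0,0,0,0],[0,-1,0,0,0,0],[0,-1,0,0,0,0]], "jaw": 1}}

```text
clock: 14.72
eef_pos: [440.5, 316.0, 241.4]
tool_rot: [-1.571, 0.0, 0.086]
force: [1.2, 0.0, 0.4]
width: 85.3
```

Run:
```python
from h import *
s=read_state();print(s["eef_pos"],s["tool_rot"],s["qpos"])
o=np.array([620.5,-64.6,0]);Rz=R.from_euler('z',-.067);W=lambda p:Rz.apply(p)+o
for p in([39,-85,300],[39,-92,180],[39,-170,137]):print(W(p))
for y in (-.067,-.067-np.pi/2,-.067+np.pi/2):print(y)
im=get_image("side");crop("side",250,330,420,420,4,"pics/g.png",im)
a=plan([520,20,290],D(-.5),8)
plan(W([39,-88,290]),D(-.067-np.pi/2),10,start=a)
```

```text
[440.47 315.98 241.41] [-1.57  0.    0.09] [-0.17  0.56 -0.77  1.79  0.46  0.98  0.53]
[ 653.72 -152.02  300.  ]
[ 653.25 -159.    180.  ]
[ 648.03 -236.83  137.  ]
-0.067
-1.6377963267948965
1.5037963267948966
[[0.16, -0.14, -0.95, -0.01, 0.53, 0.0], [0.23, -0.14, -0.93, 0.0, 0.52, 0.01], [0.3, -0.14, -0.92, -0.01, 0.53, 0.0], [0.37, -0.13, -0.89, 0.0, 0.52, 0.01], [0.43, -0.14, -0.86, -0.01, 0.53, 0.0], [0.49, -0.14, -0.83, 0.0, 0.52, 0.01], [0.55, -0.14, -0.79, -0.01, 0.53, 0.0], [0.61, -0.13, -0.75, -0.01, 0.52, 0.01]]
max [0.61 0.14 0.95 0.01 0.53 0.01] end [519.97  20.08 289.94] [-1.57  0.   -0.5 ]
[[0.5, 0.0, -0.22, 0.0, 0.82, 0.0], [0.53, 0.0, -0.17, 0.0, 0.81, 0.0], [0.54, 0.0, -0.1, 0.0, 0.82, 0.0], [0.55, 0.0, -0.05, 0.0, 0.81, 0.0], [0.55, 0.0, 0.02, 0.0, 0.82, 0.0], [0.54, 0.0, 0.08, 0.0, 0.81, 0.0], [0.53, 0.0, 0.15, 0.0, 0.82, 0.0], [0.51, 0.0, 0.2, 0.0, 0.81, 0.0], [0.49, 0.0, 0.26, 0.0, 0.82, 0.0], [0.45, 0.0, 0.32, 0.0, 0.81, 0.0]]
max [0.55 0.   0.32 0.   0.82 0.  ] end [ 653.71 -154.9   289.96] [-1.57 -0.   -1.64]
```

View pics/g.png

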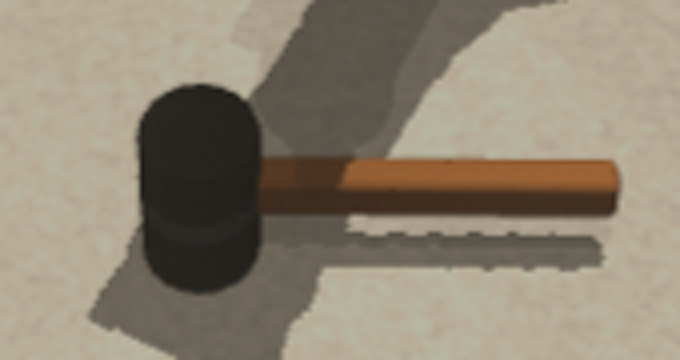

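The mallet stands upright with the gripper clear of it (head at (200,190) in the crop). Next is the catch: closed fingers, tool x along jig -y.

{"method": "apply_moves", "body": {"targets": [[0.16,-0.14,-0.95,0,0.53,0],[0.23,-0.14,-0.93,0,0.53,0],[0.3,-0.14,-0.92,0,0.53,0],[0.37,-0.14,-0.89,0,0.53,0],[0.43,-0.14,-0.86,0,0.53,0],[0.49,-0.14,-0.83,0,0.53,0],[0.55,-0.14,-0.79,0,0.53,0],[0.61,-0.14,-0.75,0,0.53,0]], "jaw": -1}}

```text
clock: 15.78
eef_pos: [517.9, 16.5, 285.0]
tool_rot: [-1.571, -0.0, -0.508]
force: [1.0, 0.7, 0.1]
width: -0.1
```

{"method": "apply_moves", "body": {"targets": [[0.5,0,-0.22,0,0.81,0],[0.53,0,-0.17,0,0.81,0],[0.54,0,-0.1,0,0.82,0],[0.55,0,-0.05,0,0.81,0],[0.55,0,0.02,0,0.81,0],[0.54,0,0.08,0,0.81,0],[0.53,0,0.15,0,0.81,0],[0.51,0,0.2,0,0.81,0],[0.49,0,0.26,0,0.81,0],[0.45,0,0.32,0,0.81,0],[0,0,0,0,0,0]]}}

```text
clock: 17.15
eef_pos: [651.0, -159.2, 284.0]
tool_rot: [-1.572, -0.001, -1.639]
force: [-0.1, 0.2, -0.1]
width: -0.3
```

```bash
cat >> h.py <<'E'
O=np.array([620.5,-64.6,0]);RZ=R.from_euler('z',-.067);W=lambda p:RZ.apply(p)+O;J=lambda p:RZ.inv().apply(np.array(p)-O)
E
python3 - <<'E'
from h import *
s=read_state();print(s["eef_pos"],J(s["eef_pos"]),s["tool_rot"],s["qpos"],s["width"])
a=plan(W([39,-91,290]),D(-1.638),1)
t,sd=get_image("top"),get_image("side")
o=np.hstack([cv2.resize(t[130:240,330:450],None,fx=3.3,fy=3.3),cv2.resize(sd[110:220,200:320],None,fx=3.3,fy=3.3)])
cv2.imwrite("pics/i.png",o[:,:,::-1])
E
```

```text
[ 651.03 -159.21  284.04] [ 36.8  -92.36 284.04] [-1.57 -0.   -1.64] [ 0.36  0.63 -0.29  1.38  0.19  1.16 -0.02] -0.33733646259972233
[[-0.03, -0.15, 0.05, 0.01, -0.01, 0.01]]
max [0.03 0.15 0.05 0.01 0.01 0.01] end [ 653.11 -158.15  290.04] [-1.57  0.   -1.64]
```

View pics/i.png

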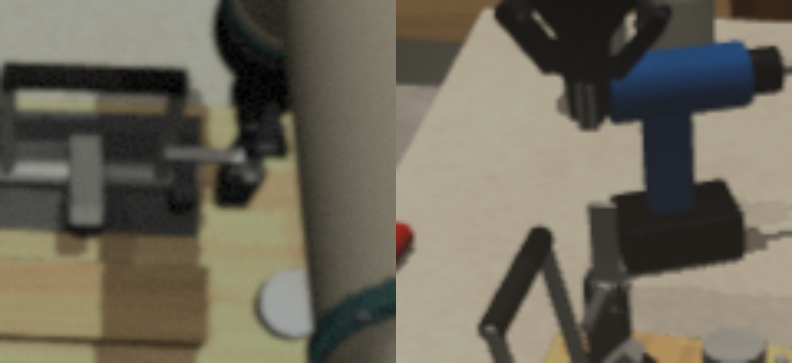

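The closed fingers stand in front of and above the tab (tab at (603,215), fingers at (585,105) in the right half). I'll lower them and push right.

{"method": "apply_moves", "body": {"targets": [[0,0.6,0.05,0,0,0],[0,0.9,0,0,0,0],[0,0.8,0,0,0,0],[0,0.25,0,0,0,0],[0,0,0,0,0,0]]}}

```text
clock: 17.88
eef_pos: [652.8, -157.1, 183.1]
tool_rot: [-1.571, 0.001, -1.637]
force: [-0.3, -0.4, -0.6]
width: -0.0
```

{"method": "apply_moves", "body": {"targets": [[0.2,0,0,0,0,0],[0.3,0,0,0,0,0],[0.25,0.02,0,0,0,0],[0.2,0.08,0,0,0,0],[0.2,0.08,0,0,0,0],[0.17,0.13,0,0,0,0],[0.17,0.14,0,0,0,0],[0,0,0,0,0,0]]}}

```text
clock: 18.88
eef_pos: [648.2, -218.2, 163.9]
tool_rot: [-1.573, -0.0, -1.639]
force: [0.1, 0.5, -0.2]
width: 0.4
```

{"method": "apply_moves", "body": {"targets": [[0.13,0.16,0,0,0,0],[0.12,0.17,0,0,0,0],[0.05,0.15,0,0,0,0],[0,0,0,0,0,0]]}}

```text
clock: 19.38
eef_pos: [647.6, -229.7, 144.9]
tool_rot: [-1.572, -0.0, -1.638]
force: [-0.0, -0.6, 0.1]
width: -0.0
```

Run:
```python
from h import *
s=read_state();print(J(s["eef_pos"]),s["force"],s["torque"])
t,sd=get_image("top"),get_image("side")
o=np.hstack([cv2.resize(t[130:240,330:450],None,fx=3.3,fy=3.3),cv2.resize(sd[130:240,200:320],None,fx=3.3,fy=3.3)])
cv2.imwrite("pics/j.png",o[:,:,::-1])
```

```text
[  38.08 -162.95  144.88] [-0.03 -0.61  0.07] [-0.02  0.01 -0.02]
```

View pics/j.png

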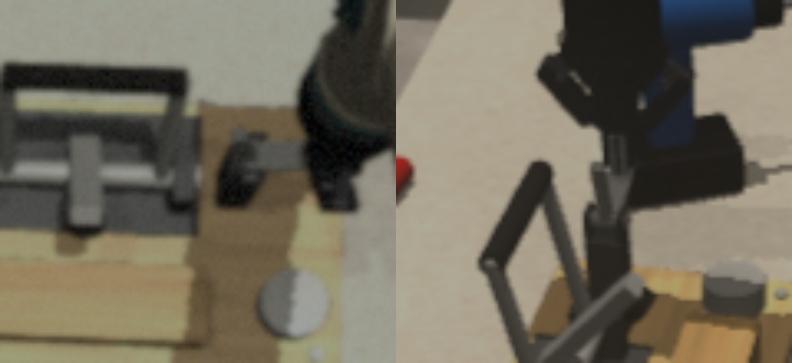

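The tab now lies level to the right (top view (280,155)), so the catch is flipped. I'll nudge it slightly towards the stop, then go up and over the bar.

{"method": "apply_moves", "body": {"targets": [[0,0.05,0,0,0,0],[0,0,0,0,0,0],[0,-0.5,0,0,0,0],[0,-1,0,0,0,0],[0,-1,0,0,0,0],[0,-1,0,0,0,0],[-0.3,-0.2,0.1,0,0,0],[-0.7,0,0.2,0,0,0],[-0.9,0,0.2,0,0,0],[-0.9,0,0.2,0,0,0],[-0.8,0,0.1,0,0,0],[-0.4,0,0,0,0,0]], "jaw": -1}}

```text
clock: 20.98
eef_pos: [690.9, -68.3, 291.6]
tool_rot: [-1.571, 0.002, -1.634]
force: [-0.1, 0.1, 0.4]
width: -0.1
```

{"method": "apply_moves", "body": {"targets": [[0,0,0,0,0,0],[0,0,0,0,0,0],[0,0,0,0,0,0],[0,0,0,0,0,0]], "jaw": 1}}

```text
clock: 21.48
eef_pos: [690.8, -73.1, 291.7]
tool_rot: [-1.571, -0.0, -1.64]
force: [0.4, 0.4, 0.1]
width: 72.2
```

Run:
```python
from h import *
s=read_state();print(J(s["eef_pos"]),s["tool_rot"],s["qpos"],s["width"])
plan(W([71,0,183]),D(-1.638),5)
```

```text
[ 70.67  -3.73 291.71] [-1.57 -0.   -1.64] [ 0.22  0.66 -0.3   1.29  0.19  1.22 -0.15] 72.1698557873182
[[-0.02, 0.54, 0.0, 0.0, 0.0, 0.0], [-0.02, 0.55, 0.0, 0.0, 0.0, 0.0], [-0.02, 0.54, 0.0, 0.0, -0.01, 0.0], [-0.02, 0.54, 0.01, 0.0, 0.0, 0.0], [-0.01, 0.55, 0.0, 0.0, 0.0, 0.0]]
max [0.02 0.55 0.01 0.   0.01 0.  ] end [691.4  -69.54 182.91] [-1.57 -0.   -1.64]
```

{"method": "apply_moves", "body": {"targets": [[-0.02,0.4,0,0,0,0],[-0.02,0.55,0,0,0,0],[-0.02,0.6,0,0,0,0],[-0.02,0.6,0,0,0,0],[-0.01,0.57,0,0,0,0],[0,0,0,0,0,0]], "jaw": 1}}

```text
clock: 22.22
eef_pos: [689.0, -68.2, 179.9]
tool_rot: [-1.576, -0.0, -1.638]
force: [0.9, 0.2, 0.2]
width: 85.6
```

{"method": "apply_moves", "body": {"targets": [[0,0,0,0,0,0],[0,0,0,0,0,0],[0,0,0,0,0,0],[0,0,0,0,0,0],[0,0,0,0,0,0],[0,0,0,0,0,0],[0,0,0,0,0,0]], "jaw": -1}}

```text
clock: 23.1
eef_pos: [692.3, -68.3, 183.9]
tool_rot: [-1.568, 0.0, -1.638]
force: [3.6, -0.5, 4.8]
width: 17.9
```

Run:
```python
from h import *
s=read_state();p=J(s["eef_pos"]);print(p,s["tool_rot"],s["force"],s["torque"],s["width"])
# arc of the bar; tool keeps pointing down
x0,z0=40+150*np.sin(.2),55+150*np.cos(.2);px,pz=x0,z0
for q in np.arange(.1,.95,.1):
    a=.2-q;x,z=40+150*np.sin(a),55+150*np.cos(a);print(round(q,2),"dy,dz units",round(-(z-pz)/40,2),round((x-px)/40,2),"tcp jig x,z",round(p[0]+x-x0,1),round(p[2]+z-z0,1));px,pz=x,z
```

```text
[ 71.93   1.15 183.85] [-1.57  0.   -1.64] [ 3.58 -0.48  4.78] [-0.1  -0.79 -0.08] 17.871281325549855
0.1 dy,dz units -0.06 -0.37 tcp jig x,z 57.1 186.1
0.2 dy,dz units -0.02 -0.37 tcp jig x,z 42.1 186.8
0.3 dy,dz units 0.02 -0.37 tcp jig x,z 27.2 186.1
0.4 dy,dz units 0.06 -0.37 tcp jig x,z 12.3 183.9
0.5 dy,dz units 0.09 -0.36 tcp jig x,z -2.2 180.1
0.6 dy,dz units 0.13 -0.35 tcp jig x,z -16.3 175.0
0.7 dy,dz units 0.16 -0.34 tcp jig x,z -29.8 168.5
0.8 dy,dz units 0.2 -0.32 tcp jig x,z -42.6 160.6
0.9 dy,dz units 0.23 -0.3 tcp jig x,z -54.5 151.6
```

Bar gripped. Pull along the arc to about 0.4, then check.

{"method": "apply_moves", "body": {"targets": [[0,-0.03,-0.2,0,0,0],[0,-0.03,-0.27,0,0,0],[0,-0.02,-0.27,0,0,0],[0,0.02,-0.37,0,0,0],[0,0.06,-0.37,0,0,0],[0,0,0,0,0,0]]}}

```text
clock: 23.85
eef_pos: [635.3, -64.1, 185.4]
tool_rot: [-1.562, 0.001, -1.638]
force: [5.8, 0.0, 8.5]
width: 17.9
```

Run:
```python
from h import *
s=read_state();print(J(s["eef_pos"]),s["tool_rot"],s["force"],s["torque"],s["width"])
```

```text
[ 14.69   1.49 185.36] [-1.56  0.   -1.64] [5.82 0.   8.48] [-0.07 -1.83 -0.06] 17.94809352131788
```

{"method": "apply_moves", "body": {"targets": [[0,0.1,-0.37,0,0,0],[0,0.13,-0.35,0,0,0],[0,0.16,-0.34,0,0,0],[0,0.2,-0.32,0,0,0],[0,0,0,0,0,0]]}}

```text
clock: 24.48
eef_pos: [578.8, -59.9, 159.8]
tool_rot: [-1.566, 0.001, -1.637]
force: [5.7, 0.9, 1.7]
width: 18.3
```

Run:
```python
from h import *
s=read_state();print(J(s["eef_pos"]),s["tool_rot"],s["force"],s["torque"],s["width"])
```

```text
[-41.94   1.85 159.83] [-1.57  0.   -1.64] [5.69 0.94 1.69] [ 0.11 -1.35 -0.05] 18.27864110441823
```

{"method": "apply_moves", "body": {"targets": [[0,0.08,-0.12,0,0,0],[0,0.06,-0.08,0,0,0],[0,0,0,0,0,0]]}}

```text
clock: 24.85
eef_pos: [573.9, -59.6, 156.1]
tool_rot: [-1.56, 0.001, -1.638]
force: [7.5, -0.4, 9.0]
width: 18.0
```

{"method": "apply_moves", "body": {"targets": [[0,0.04,-0.05,0,0,0],[0,0,0,0,0,0],[0,0,0,0,0,0]]}}

```text
clock: 25.22
eef_pos: [572.8, -59.5, 154.8]
tool_rot: [-1.558, 0.001, -1.638]
force: [9.1, 0.3, 10.1]
width: 18.0
```

{"method": "apply_moves", "body": {"targets": [[0,0.06,-0.07,0,0,0],[0,0,0,0,0,0],[0,0,0,0,0,0]]}}

```text
clock: 25.6
eef_pos: [572.5, -59.5, 154.4]
tool_rot: [-1.553, 0.001, -1.638]
force: [9.4, 0.3, 17.6]
width: 18.5
```

{"method": "apply_moves", "body": {"targets": [[0,0.06,-0.07,0,0,0],[0,0,0,0,0,0],[0,0,0,0,0,0]]}}

```text
clock: 25.98
eef_pos: [572.3, -59.5, 154.1]
tool_rot: [-1.547, 0.001, -1.638]
force: [11.6, -1.7, 28.9]
width: 17.7
```

Run:
```python
from h import *
s=read_state();p=J(s["eef_pos"]);print(p,s["tool_rot"],s["force"],s["torque"],s["width"])
Rt=R.from_euler('xyz',s["tool_rot"]);g=J(s["eef_pos"]-Rt.apply([0,19,0]));print("grasp jig",g,"lever",.2-np.arctan2(g[0]-40,g[2]-55),"rad",np.hypot(g[0]-40,g[2]-55))
```

```text
[-48.41   1.87 154.12] [-1.55  0.   -1.64] [11.6  -1.68 28.92] [-0.28 -2.26 -0.07] 17.717728194455304
grasp jig [-48.87   1.85 173.11] lever 0.845037142716657 rad 147.81019627328556
```

{"method": "apply_moves", "body": {"targets": [[0,-0.02,-0.01,0,0,0],[0,0,0,0,0,0],[0,0,0,0,0,0]]}}

```text
clock: 26.35
eef_pos: [572.4, -59.5, 154.3]
tool_rot: [-1.546, 0.001, -1.638]
force: [13.8, -1.1, 23.1]
width: 18.1
```

Run:
```python
from h import *
s=read_state();print(J(s["eef_pos"]),s["force"])
cv2.imwrite("pics/k.png",get_image("side")[:,:,::-1])
```

```text
[-48.36   1.84 154.26] [13.83 -1.15 23.11]
```

View pics/k.png

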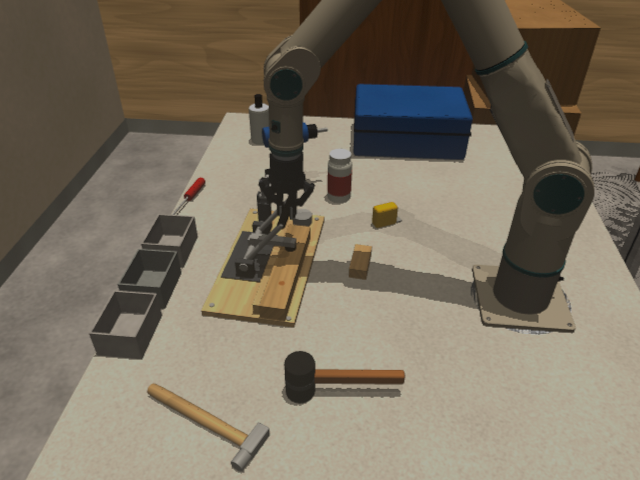

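The lever is pulled over with the bar held at about (285,235). The mallet stands at (300,378) where it was, the dowel at about (281,284) is flush, and the other items are in place. I'll hand the job in.

```bash
python3 -c "
from cell import *
print(finish_job()); print(read_state()['clock'])"
```

```text
the job is handed in; nothing more can be done
None
the job is handed in; nothing more can be done
```

The job is handed in, at about 26.5 s on the robot's clock. All four steps look done, and none of my checks failed or disagreed.

- **Dowel:** I pressed it down with the mallet head until the head bottomed out with the tool at z = 87 mm, the height that puts its face level with the rail top. The force on the tool then rose to about 33 N. The pictures afterwards show the dowel level with the rail.
- **Mallet:** It is back upright on its head in its original spot and released, and it still stands there in the last picture.
- **Catch:** I pushed it right to an estimated 1.3 rad, and a picture taken then shows the tab lying nearly level to the right. I did not measure the angle directly, and the final picture does not show it clearly.
- **Lever:** I pulled the bar to its stop. From the gripper's position the lever is at about 0.845 rad, against 0.85 for the stop. Extra push only raised the force and no longer moved the bar. I finished still holding it, with about 27 N on the tool.
- **Everything else:** In the final picture the other items on the bench look unmoved; the drill is partly hidden behind the arm.

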